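Mount a gas purifier cartridge with a U-bolt

ROBOT

A 6-joint arm with a two-finger parallel gripper is mounted at the origin on the work surface. World frame = base frame: x ahead of the robot, y to its left, z up, the work surface at z = 0. Lengths are in mm, angles in rad, forces in N, time in s.
With the tool pointing down it reaches from about 325 to 900 mm from the base axis. Payload 6.1 kg.
Tool frame: the origin (TCP) lies between the finger pads; the fingertips stand 14 mm ahead of it and the grasp point (between the pads) lies 5 mm behind it; x points along the fingers, y is the direction in which the jaws open and shut, and the axes are right-handed (so a half turn about x gives the same grasp; the last joint's range is limited). The gripper opens to 87 mm and grips with 3 to 60 N. Pads are 19 mm wide; open, the fingers measure 117 mm over their backs; the gripper's body (75 mm by 190 mm) begins 51 mm behind the grasp point.
Start: joints at [-1.309, 0.22, 1.526, -0, 1.395, -0.126], TCP at [236.338, -578.585, 236.538] pointing down, gripper open.
Joint ranges: [-2.98, 2.98], [-0.91, 2.08], [0.09, 2.57], [-1.24, 4.39], [0.2, 2.65], [-2.68, 2.68]. Speed limits (rad/s): [2.57, 2.57, 3.01, 3.14, 3.14, 3.14].

INTERFACE

Orientations are given as a unit quaternion [w, x, y, z].
In Python, from plant import ctrl gives the robot as it stands.
- The arm moves only by the shell command python3 -m crank 'ROWS' [FORCE]. ROWS is JSON, a list that holds one entry, the list of rows, each a list of 7 numbers: the shift along the tool's x, y, z in cm, then the turn, a rotation vector about the tool's x, y, z in degrees, then the finger opening in cm, from 0 to 8.7. In form: [[[x, y, z, wx, wy, wz, claw], ...]]. A call has exactly 10 rows; each row shifts and turns the commanded pose from where the row before left it, along the tool's axes as they then stand; what a row does not reach is not made up. A row lasts 1/12 s, in which the tool goes at most 41.7 mm and 7.16 degrees, less where a joint would pass 70% of its speed; a pose out of reach is approached as far as the arm can. A call with a gripper value outside its range is refused whole. The fingers move at their own pace and stop on an object; FORCE is the grip in N (left out, the last holds). Time passes only in rows, so rows that do not move let the fingers close, or fill a call up. It gives the time, the measured TCP pose, the force and the opening at its end, in the units of the state.
- ctrl.read_state(): the state, without advancing time (a new reading comes with each control period).
- ctrl.snapshot(name): name is "scene" or "side" or "wrist"; returns a dict with "color" (400x640x3 uint8, blue, green, red), "fx", "fy", "cx", "cy" (pixels), "position" and "attitude" of the camera in the world; the wrist camera has in their place "hand_eye" (4x4, takes a point from camera to tool coordinates, whose origin is the TCP and whose axes are the tool frame's). Camera axes: x right, y down, z forward; pixel columns grow to the right and rows downward; lengths in mm; the calibration is good to about 2 mm. A picture is of the moment at which its call begins: read the wrist's pose just before it. There is no depth.
- ctrl.finish_job(): hands the job in, once; it reports no verdict.
The state is a dict: "time_s": time; "joint_positions": joint angles; "qd": joint speeds; "joint_torque": joint torques, N m; "ee_pos": TCP position; "orientation": TCP orientation; "ft_force": force on the tool from outside, world axes, zero at the start; "torque": the same for the moment, N m; "gripper_width": finger opening in mm.
Only numpy, scipy, OpenCV 4.12 (cv2) and the standard library are available. Lean on these libraries where they do the work, as an engineer would, in place of code of your own. Each camera call takes 0.05 s, during which the arm holds its last target. There are 200 camera calls.

TASK

Mount the fresh gas purifier cartridge on its bench bracket: lay it in the two V saddles, then take the U-bolt from the orange block, put it over the cartridge with both legs through the two holes of the blue clamp plate and press it down into the spring nuts until its crown is fully home on the cartridge and it stands upright, and let go. The plate's exact position along its rail is not known, so feel for the holes by sliding the legs lightly along the plate; never load the U-bolt with more than about 30 N, and leave the bottle, the jar and the wrench where they are.

Things in the scene. Friction and masses are not known exactly. Their poses are not given: they have to be found in the camera images.
- bracket: Mounting bracket fixed to the bench: aluminium rail 250 mm long (its x), 28 mm wide, top 40 mm above the bench, with a grey V saddle with black rubber faces at x = +70 and x = -70 mm (each 16 mm long, 55 mm wide, top 73 mm above the bench) and a blue clamp plate with two holes between them. Origin: middle of the rail's length and width, at bench height; z up.
- plate_zone (a point): On the bracket's axis, at the height of the blue plate's top face (48 mm above the bench). Plate 84 (x) by 92 (y) by 8 mm, two short slot holes, 9.4 (x) by 12 (y) mm, at y = +26 and -26 mm. It is screwed tight anywhere along its slots: the holes lie at one unmeasured x from -18 to +18 mm from here. Under the holes spring nuts grip the legs and resist with about 3 to 12 N all the way home.
- seat (a point): On the bracket, 78 mm above the bench and midway between the saddles: here the cartridge's middle lies when it is seated. Axes as the bracket's: x along the rail and the seated cartridge.
- cartridge: Gas purifier cartridge, about 0.4 kg: a steel cylinder of diameter 40 mm lying along its x, with two green bands, from x = -88 to +88 mm between two blue square caps (44 by 44 mm, 12 mm thick), then brass fittings with yellow plugs; 244 mm overall, the same at both ends. It lies loose on the bench on its caps. Origin: under its middle, at the underside of the caps. In the saddles either way round will do.
- cartridge_mid (a point): Middle of the cartridge, on its axis, 22 mm above the underside of its caps. Gripped here from above, across the 40 mm cylinder.
- block: Orange parts block, 70 (x) by 110 (y) by 36 mm, fixed to the bench, with the U-bolt standing in two wells 24 mm deep at x = +12, y = +26 and -26 mm. Origin: centre of its underside.
- ubolt: Steel U-bolt of 8 mm round bar, about 85 g, standing legs down: two parallel legs, centres 52 mm apart (at y = +26 and -26 mm; 44 mm clear between them, 60 mm over the outside), bend of 26 mm radius on top. 82 mm high. Leg ends taper over 2.5 mm to 6 mm diameter. Origin: midway between the two leg ends, at their tips; z up towards the bend.
- ubolt_grip (a point): Point of the U-bolt midway between the tops of the straight legs, 52 mm above the leg ends. Gripped here from above with one finger outside each leg (60 mm wide), the fingertips stay clear of the plate when the U-bolt is home.
- ubolt_crown (a point): Inside (underside) of the U-bolt's bend at its highest point, 74 mm above the leg ends. Home, it touches the top of the cartridge: 20 mm above the seat point, the leg ends then 16 mm below the plate's underside. With the legs resting on the plate beside the holes it is 44 mm above the seat point.
- bottle: Amber reagent bottle, 60 mm diameter, 130 mm high; to be left alone. Origin: centre of its foot.
- jar: Small jar with a blue cap, 52 mm diameter, 55 mm high; to be left alone. Origin: centre of its foot.
- wrench: Open-ended wrench, 150 mm long, lying on the bench; to be left alone. Origin: under its middle.
Things that resemble listed ones, but are neither listed nor needed, are in the scene too. What is meant by the cartridge is not red, and is the larger of those in its own colour.

How it is judged (in metres and radians):
On the way:
1. the cartridge lies in both saddles and has been let go (z of cartridge_mid in the frame of seat between -0.004 and 0.003 m and horizontal distance between cartridge_mid and seat below 0.012 m and angle between the x axis of cartridge and the x axis of bracket, either way round below 0.05 rad and contact force between the fingers and cartridge below 0.3 N), for 0.2 s.
At the end, for the whole second after the job is handed in: Cartridge seated in both saddles (height within 3 mm, within 12 mm of the middle, aligned within 0.05 rad); U-bolt upright within 0.1 rad, legs through both plate holes, crown within 2.5 mm of the cartridge's top; both released and at rest; bystanders not moved by 15 mm (z of cartridge_mid in the frame of seat between -0.004 and 0.003 m and horizontal distance between cartridge_mid and seat below 0.012 m and angle between the x axis of cartridge and the x axis of bracket, either way round below 0.05 rad and z of ubolt_crown in the frame of seat between 0.016 and 0.0225 m and y of ubolt_crown in the frame of seat between -0.004 and 0.004 m and x of ubolt_crown in the frame of seat between -0.022 and 0.022 m and angle between ubolt's own z axis and vertical below 0.1 rad and linear speed of each of ubolt, cartridge below 0.01 m/s); the robot touches nothing.
It fails at once if the U-bolt is loaded with more than 35 N against the bracket, its plate or its spring nuts (contact force between ubolt and bracket above 35 N).
It fails at once if the U-bolt is pressed on the cartridge with more than 35 N (contact force between ubolt and cartridge above 35 N).
It fails at once if the bottle, the jar or the wrench is moved by more than 15 mm (distance of any of bottle, jar, wrench from where it was at the start of the episode above 0.015 m).
It also fails if it takes over 72 s, if anything falls off the work surface, if the arm or the gripper's body presses on something with over 40 N, if the wrist force passes 120 N, or if a joint passes its speed limit or range.

## Working session

There is one attempt and no reset: what is moved stays moved. The work goes in short steps, Python scripts to look and compute and a shell command to move; the robot and the scene stay as the last step left them, time stands still between calls to the robot, and variables do not carry over. Pictures are saved under pics/ and viewed, about 8 in all and at most 12, crops included, and the job is handed in when it is done.

```bash
ls; mkdir -p pics
python3 - <<'E'
from plant import ctrl
import cv2,numpy as np
s=ctrl.read_state();print({k:(np.round(v,4).tolist()) for k,v in s.items()})
for n in ("scene","side"):
    p=ctrl.snapshot(n);cv2.imwrite(f"pics/{n}0.png",p["color"])
    print(n,{k:np.round(v,4).tolist() for k,v in p.items() if k!="color"})
p=ctrl.snapshot("wrist");print({k:np.round(v,4).tolist() for k,v in p.items() if k!="color"})
cv2.imwrite("pics/wrist0.png",p["color"])
E
```

```text
pics
{'time_s': 0.0, 'joint_positions': [-1.3091, 0.2212, 1.5276, -0.0, 1.3947, -0.1261], 'qd': [-0.0011, -0.0011, -0.0005, 0.0005, 0.0003, -0.0018], 'joint_torque': [0.0003, -49.4598, -38.7374, 0.0702, 0.0572, -0.0002], 'ee_pos': [236.1904, -578.0137, 235.4243], 'orientation': [-0.1356, -0.6938, -0.1369, 0.6939], 'ft_force': [0.4265, 0.0763, -0.5402], 'torque': [0.0134, -0.0315, -0.0409], 'gripper_width': 86.9245}
scene {'fx': 389.2323, 'fy': 389.2323, 'cx': 322.0558, 'cy': 201.8328, 'position': [1190.5158, -451.2249, 737.8057], 'attitude': [-0.3615, 0.7904, 0.4507, -0.2036]}
side {'fx': 447.4845, 'fy': 447.4845, 'cx': 318.1696, 'cy': 195.513, 'position': [404.7497, 548.5333, 749.7952], 'attitude': [0.0393, -0.0834, 0.9253, -0.3679]}
{'fx': 276.3942, 'fy': 276.3942, 'cx': 316.0314, 'cy': 195.6481, 'hand_eye': [[-0.0004, -0.2863, 0.9581, -147.4206], [1.0, 0.001, 0.0007, 0.4408], [-0.0012, 0.9581, 0.2863, -79.6387], [0.0, 0.0, 0.0, 1.0]]}
```

View pics/scene0.png

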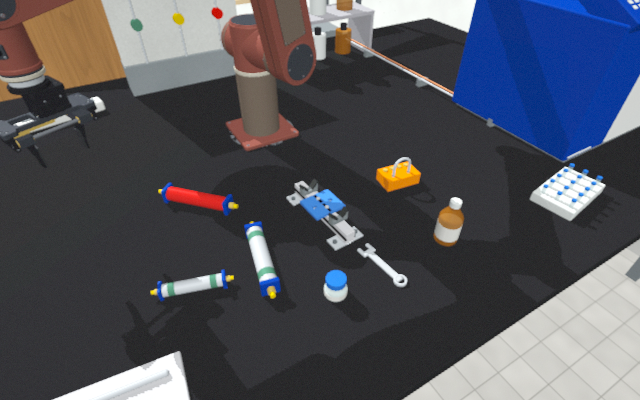

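View pics/side0.png

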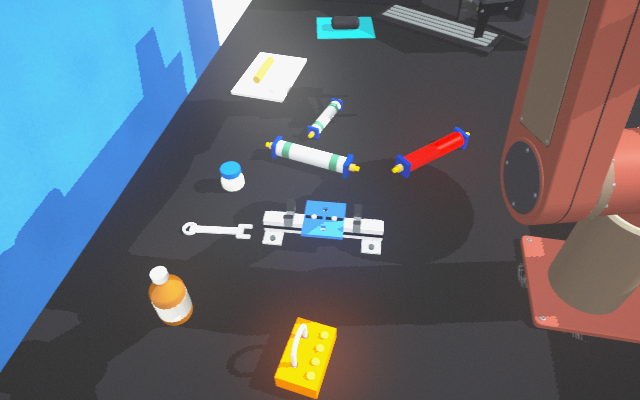

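Scene: three cartridge-like objects: red (198,198), white with green bands small (192,286), white with green bands large (262,258). In the side view these are at (432,152), (326,117) and (313,156). The larger green-banded white one fits. Bracket at scene (325,213) / side (323,222), block at scene (398,175) / side (306,355). I'll confirm with a crop.

```bash
cat > h.py <<'E'
from plant import ctrl
import cv2,numpy as np
from scipy.spatial.transform import Rotation as R
def rot(q): return R.from_quat(q,scalar_first=True).as_matrix()
def ray(p,uv,T=None):
    d=np.array([(uv[0]-p["cx"])/p["fx"],(uv[1]-p["cy"])/p["fy"],1.])
    if T is None: return np.array(p["position"]),rot(p["attitude"])@d
    return T[:3,3],T[:3,:3]@d
def onz(o,d,z): return o+d*(z-o[2])/d[2]
def wristT(s,p):
    T=np.eye(4);T[:3,:3]=rot(s["orientation"]);T[:3,3]=s["ee_pos"]
    return T@np.array(p["hand_eye"])
def proj(p,X,T=None):
    if T is None: T=np.eye(4);T[:3,:3]=rot(p["attitude"]);T[:3,3]=p["position"]
    c=T[:3,:3].T@(np.array(X)-T[:3,3]);return p["cx"]+p["fx"]*c[0]/c[2],p["cy"]+p["fy"]*c[1]/c[2]
E
python3 - <<'E'
import cv2,numpy as np
a=cv2.imread("pics/side0.png")
c=cv2.resize(a[125:260,245:405],(640,540),interpolation=cv2.INTER_CUBIC)
cv2.imwrite("pics/c1.png",c)
from h import *
p=ctrl.snapshot("side");q=ctrl.snapshot("scene")
for n,uv,z in [("capL",(270,147),22),("capR",(352,168),22),("smL",(313,131),17),("smR",(337,104),17),("railL",(264,213),40),("railR",(383,221),40),("block",(306,345),36),("bottle",(172,310),0),("jar",(232,184),0),("wr",(185,228),3),("wr2",(250,230),3)]:
    print(n,onz(*ray(p,uv),z).round())
for n,uv,z in [("cap1",(254,226),22),("cap2",(270,286),22),("block",(398,172),36)]: print("scene",n,onz(*ray(q,uv),z).round())
E
```

```text
capL [ 688. -271.   22.]
capR [ 477. -230.   22.]
smL [ 596. -358.   17.]
smR [ 553. -487.   17.]
railL [639. -41.  40.]
railR [391. -62.  40.]
block [494. 227.  36.]
bottle [758. 188.   0.]
jar [ 752. -149.    0.]
wr [808.  -0.   3.]
wr2 [668. -19.   3.]
scene cap1 [ 476. -230.   22.]
scene cap2 [ 672. -276.   22.]
scene block [495. 232.  36.]
```

View pics/c1.png

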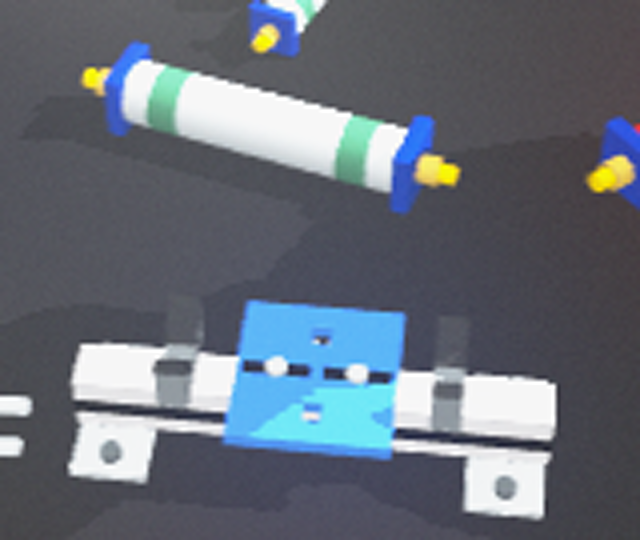

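Crop confirms: large white cartridge with two green bands, plugs at crop (85,78) and (460,175). The plate's holes are at crop (321,337) and (312,412). The small twin is at the top and the red one at right.

```bash
cat >> h.py <<'E'
def plan(xyz,yaw,n,N=None):
    """tool down, jaw axis (tool y) at world yaw (deg, mod 180): per-row shift cm and turn for n equal rows"""
    s=ctrl.read_state();A=rot(s["orientation"]);best=None
    for k in (0,180):
        a=np.radians(yaw+k);y=np.array([np.cos(a),np.sin(a),0]);x=np.array([0,0,-1.]);B=np.c_[x,y,np.cross(x,y)]
        w=R.from_matrix(A.T@B).as_rotvec()
        if best is None or np.linalg.norm(w)<np.linalg.norm(best): best=w
    w=best/n;S=sum(R.from_rotvec(w*i).as_matrix() for i in range(n))
    v=np.linalg.solve(S,A.T@(np.array(xyz)-s["ee_pos"]))
    print("t",round(s["time_s"],2),"pos",np.round(s["ee_pos"],1),"jawyaw",round(np.degrees(np.arctan2(A[1,1],A[0,1])),2),"w",round(s["gripper_width"],1),"F",np.round(s["ft_force"],1))
    print(f"{n} rows: shift cm",np.round(v/10,3),"turn deg",np.round(np.degrees(w),3),"step",round(np.linalg.norm(v),1),"mm",round(np.degrees(np.linalg.norm(w)),2),"deg")
E
python3 - <<'E'
from h import *
p=ctrl.snapshot("side")
f=lambda u,v,z: onz(*ray(p,(245+u/4,125+v/4)),z)
a,b=f(85,78,22),f(460,175,22);m=(a+b)/2;d=a-b
print(a.round(1),b.round(1),m.round(1),np.linalg.norm(d).round(1),np.degrees(np.arctan2(d[1],d[0])).round(2))
h1,h2=f(321,337,48),f(312,412,48);print("holes",h1.round(1),h2.round(1))
r1,r2=f(77,362,40),f(556,398,40);print("rail",r1.round(1),r2.round(1))
yaw=np.degrees(np.arctan2(d[1],d[0]))+90
for n in (10,14,20): plan((m[0],m[1],180),yaw,n)
E
```

```text
[ 700.3 -278.5   22. ] [ 457.5 -230.3   22. ] [ 578.9 -254.4   22. ] 247.5 -11.23
holes [512.5 -66.7  48. ] [508.2 -16.   48. ]
rail [636.8 -34.2  40. ] [387.7 -53.3  40. ]
t 0.3 pos [ 236.3 -578.4  236.2] jawyaw -67.78 w 87.4 F [-0.3 -0.9 -0.2]
10 rows: shift cm [ 0.563 -2.827 -3.858] turn deg [3.345e+00 1.000e-03 4.000e-03] step 48.2 mm 3.34 deg
t 0.3 pos [ 236.3 -578.4  236.2] jawyaw -67.78 w 87.4 F [-0.3 -0.9 -0.2]
14 rows: shift cm [ 0.402 -2.042 -2.739] turn deg [2.389e+00 1.000e-03 3.000e-03] step 34.4 mm 2.39 deg
t 0.3 pos [ 236.3 -578.4  236.2] jawyaw -67.78 w 87.4 F [-0.3 -0.9 -0.2]
20 rows: shift cm [ 0.281 -1.442 -1.908] turn deg [1.672 0.    0.002] step 24.1 mm 1.67 deg
```

```bash
python3 -m crank '[[[0.28,-1.44,-1.91,1.67,0,0,8.7],[0.28,-1.44,-1.91,1.67,0,0,8.7],[0.28,-1.44,-1.91,1.67,0,0,8.7],[0.28,-1.44,-1.91,1.67,0,0,8.7],[0.28,-1.44,-1.91,1.67,0,0,8.7],[0.28,-1.44,-1.91,1.67,0,0,8.7],[0.28,-1.44,-1.91,1.67,0,0,8.7],[0.28,-1.44,-1.91,1.67,0,0,8.7],[0.28,-1.44,-1.91,1.67,0,0,8.7],[0.28,-1.44,-1.91,1.67,0,0,8.7]]]' 25
python3 -m crank '[[[0.28,-1.44,-1.91,1.67,0,0,8.7],[0.28,-1.44,-1.91,1.67,0,0,8.7],[0.28,-1.44,-1.91,1.67,0,0,8.7],[0.28,-1.44,-1.91,1.67,0,0,8.7],[0.28,-1.44,-1.91,1.67,0,0,8.7],[0.28,-1.44,-1.91,1.67,0,0,8.7],[0.28,-1.44,-1.91,1.67,0,0,8.7],[0.28,-1.44,-1.91,1.67,0,0,8.7],[0.28,-1.44,-1.91,1.67,0,0,8.7],[0.28,-1.44,-1.91,1.67,0,0,8.7]]]'
python3 - <<'E'
from h import *
import pickle
s=ctrl.read_state();p=ctrl.snapshot("wrist");cv2.imwrite("pics/w1.png",p["color"]);pickle.dump((s,p),open("w1.pkl","wb"))
plan((578.9,-254.4,60),78.8,10)
E
```

```text
time_s: 1.13
ee_pos: [384.6, -390.5, 208.5]
orientation: [0.034, 0.706, 0.033, -0.706]
ft_force: [0.1, 0.3, -0.7]
gripper_width: 87.1
time_s: 1.97
ee_pos: [580.1, -253.8, 180.4]
orientation: [0.069, -0.704, 0.069, 0.704]
ft_force: [0.9, -0.8, 0.5]
gripper_width: 86.8
t 2.02 pos [ 583.1 -251.5  179.8] jawyaw -101.26 w 86.8 F [-1.2  3.   0.9]
10 rows: shift cm [1.198 0.038 0.036] turn deg [-0.006 -0.011  0.012] step 12.0 mm 0.02 deg
```

View pics/w1.png

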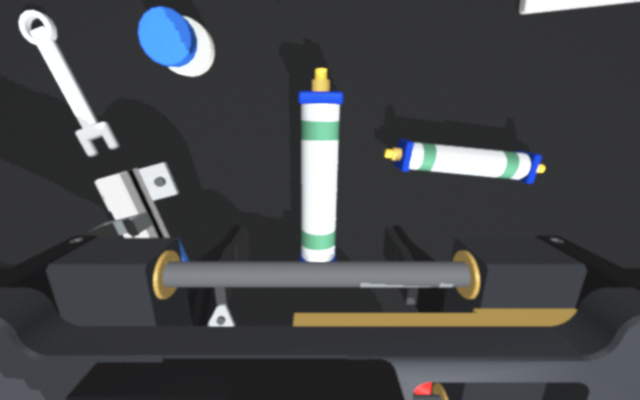

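Wrist view: the large cartridge is upright in the image, axis u≈319–320, far plug (321,68), far cap (321,97), bands v=130 and 240. The small twin is right (470,160), the jar top-left, and the bracket left.

Run:
```python
from h import *
import pickle
s,p=pickle.load(open("w1.pkl","rb"));T=wristT(s,p)
for uv,z in [((321,68),22),((320,130),22),((318.5,240),22),((301.5,185),22),((337,185),22),((158,39),55),((37,25),0)]: print(uv,onz(*ray(p,uv,T),z).round(1))
plan((578.9,-254.4,60),78.8,10)
# band centroids on the cartridge top half
```

```text
(321, 68) [ 700.4 -282.8   22. ]
(320, 130) [ 640.4 -270.1   22. ]
(318.5, 240) [ 513.1 -243.7   22. ]
(301.5, 185) [ 584.4 -237.8   22. ]
(337, 185) [ 576.6 -277.6   22. ]
(158, 39) [ 746.7 -144.9   55. ]
(37, 25) [ 8.014e+02 -4.000e-01  0.000e+00]
t 2.02 pos [ 583.1 -251.5  179.8] jawyaw -101.26 w 86.8 F [-1.2  3.   0.9]
10 rows: shift cm [1.198 0.038 0.036] turn deg [-0.006 -0.011  0.012] step 12.0 mm 0.02 deg
```

```bash
python3 -m crank '[[[1.5,0,0,0,0,0,8.7],[1.5,0,0,0,0,0,8.7],[1.5,0,0,0,0,0,8.7],[1.5,0,0,0,0,0,8.7],[1.5,0,0,0,0,0,8.7],[1.5,0,0,0,0,0,8.7],[1.5,0,0,0,0,0,8.7],[1.0,0,0,0,0,0,8.7],[0,0,0,0,0,0,8.7],[0,0,0,0,0,0,8.7]]]'
python3 -c "
from h import *
plan((578,-256,19),78.5,10)"
```

```text
time_s: 2.85
ee_pos: [578.8, -254.5, 65.1]
orientation: [0.069, -0.703, 0.069, 0.704]
ft_force: [0.3, 1.0, -0.0]
gripper_width: 87.0
t 2.85 pos [ 578.8 -254.5   65.1] jawyaw -101.18 w 87.0 F [ 0.3  1.  -0. ]
10 rows: shift cm [0.461 0.016 0.005] turn deg [0.032 0.007 0.003] step 4.6 mm 0.03 deg
```

```bash
python3 -m crank '[[[0.92,0.03,0.01,0,0,0,8.7],[0.92,0.03,0.01,0,0,0,8.7],[0.92,0.03,0.01,0,0,0,8.7],[0.92,0.03,0.01,0,0,0,8.7],[0.92,0.03,0.01,0,0,0,8.7],[0,0,0,0,0,0,5.5],[0,0,0,0,0,0,3],[0,0,0,0,0,0,3],[0,0,0,0,0,0,3],[0,0,0,0,0,0,3]]]' 30
python3 -m crank '[[[0,0,0,0,0,0,3],[0,0,0,0,0,0,3],[0,0,0,0,0,0,3],[-1,0,0,0,0,0,3],[-1.5,0,0,0,0,0,3],[-1.5,0,0,0,0,0,3],[-1.5,0,0,0,0,0,3],[-1.5,0,0,0,0,0,3],[-1.5,0,0,0,0,0,3],[-1.5,0,0,0,0,0,3]]]'
python3 - <<'E'
from h import *
import pickle
p=ctrl.snapshot("scene");cv2.imwrite("pics/sc1.png",p["color"])
plan((512,-43,140),94.8,14)
E
```

```text
time_s: 3.68
ee_pos: [579.0, -256.3, 20.3]
orientation: [-0.069, 0.704, -0.069, -0.703]
ft_force: [0.3, 0.9, 0.2]
gripper_width: 61.5
time_s: 4.52
ee_pos: [578.2, -255.9, 121.2]
orientation: [0.069, -0.704, 0.069, 0.704]
ft_force: [0.5, -0.0, -5.1]
gripper_width: 39.3
t 4.57 pos [ 580.1 -256.9  125. ] jawyaw -101.17 w 39.3 F [ 2.8 -1.9 -1.5]
14 rows: shift cm [-0.11  -1.497  0.587] turn deg [-1.141 -0.019 -0.01 ] step 16.1 mm 1.14 deg
```

```bash
python3 -c "
from h import *
plan((400,-150,185),94.8,8)"
```

```text
t 4.57 pos [ 580.1 -256.9  125. ] jawyaw -101.17 w 39.3 F [ 2.8 -1.9 -1.5]
8 rows: shift cm [-0.758 -1.171  2.348] turn deg [-1.996 -0.033 -0.017] step 27.3 mm 2.0 deg
```

```bash
python3 -c "
from h import *
plan((455,-165,230),94.8,8)"
```

```text
t 4.57 pos [ 580.1 -256.9  125. ] jawyaw -101.17 w 39.3 F [ 2.8 -1.9 -1.5]
8 rows: shift cm [-1.318 -1.033  1.645] turn deg [-1.996 -0.033 -0.017] step 23.5 mm 2.0 deg
```

```bash
python3 -m crank '[[[-1.3,-1.03,1.65,-2,0,0,3],[-1.3,-1.03,1.65,-2,0,0,3],[-1.3,-1.03,1.65,-2,0,0,3],[-1.3,-1.03,1.65,-2,0,0,3],[-1.3,-1.03,1.65,-2,0,0,3],[-1.3,-1.03,1.65,-2,0,0,3],[-1.3,-1.03,1.65,-2,0,0,3],[-1.3,-1.03,1.65,-2,0,0,3],[0,0,0,0,0,0,3],[0,0,0,0,0,0,3]]]'
python3 - <<'E'
from h import *
import pickle
s=ctrl.read_state();p=ctrl.snapshot("wrist");pickle.dump((s,p),open("w2.pkl","wb"))
c=p["color"][0:250,130:380];cv2.imwrite("pics/w2.png",cv2.resize(c,None,fx=2.4,fy=2.4,interpolation=cv2.INTER_CUBIC))
plan((455,-165,230),94.8,8)
s2=ctrl.read_state();print(s2["ee_pos"])
E
```

```text
time_s: 5.4
ee_pos: [453.2, -164.4, 224.9]
orientation: [0.03, 0.707, 0.029, -0.706]
ft_force: [0.3, -0.2, -4.4]
gripper_width: 39.5
t 5.45 pos [ 453.3 -164.6  224.1] jawyaw -85.21 w 39.6 F [ 0.1 -0.4 -4.2]
8 rows: shift cm [-0.073  0.006 -0.02 ] turn deg [-0.001 -0.011 -0.007] step 0.8 mm 0.01 deg
[ 453.32926604 -164.62267623  224.13438301]
```

View pics/w2.png

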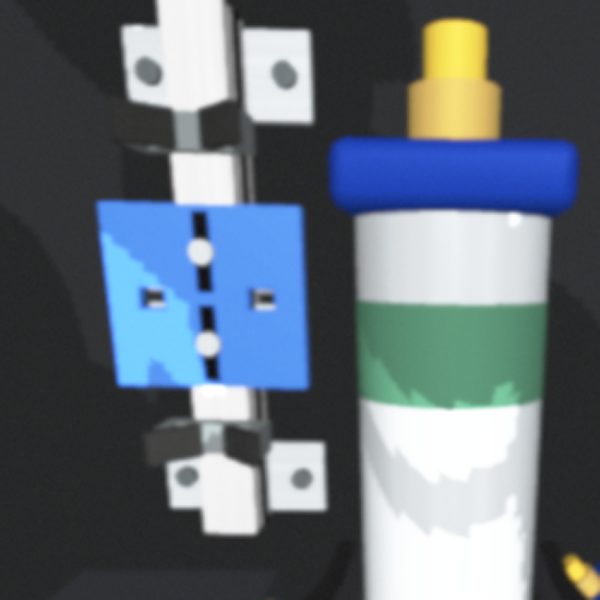

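Run:
```python
from h import *
import pickle
s,p=pickle.load(open("w2.pkl","rb"));T=wristT(s,p)
f=lambda u,v,z: onz(*ray(p,(130+u/2.4,v/2.4),T),z)
def pr(n,*l): print(n,[x.round(1).tolist() for x in l], "mid",np.mean(l,0).round(1))
pr("plate",f(97,202,48),f(302,206,48),f(308,388,48),f(118,388,48))
pr("holes",f(154,298,48),f(264,299,48))
pr("feet",f(285,74,5),f(302,478,5),f(148,71,5),f(187,476,5))
pr("railnear",f(203,531,40),f(262,531,40))
pr("saddle far lo/hi at 50",f(186,110,50),f(186,152,50))
pr("saddle near",f(213,420,50),f(213,452,50))
q=ctrl.snapshot("side")
g=lambda u,v,z: onz(*ray(q,(245+u/4,125+v/4)),z)
pr("side feet",g(110,452,5),g(506,487,5))
pr("side rail",g(82,343,40),g(75,390,40),g(556,378,40),g(554,420,40))
pr("side plate",g(250,300,48),g(405,313,48),g(390,445,48),g(227,432,48))
pr("side holes",g(321,337,48),g(312,412,48))
```

```text
plate [[549.8, 2.9, 48.0], [556.0, -90.1, 48.0], [472.6, -95.0, 48.0], [464.7, -2.0, 48.0]] mid [510.8 -46.1  48. ]
holes [[509.3, -21.3, 48.0], [513.3, -73.2, 48.0]] mid [511.3 -47.2  48. ]
feet [[619.0, -71.4, 5.0], [411.8, -84.6, 5.0], [614.6, -4.5, 5.0], [407.4, -18.3, 5.0]] mid [513.2 -44.7   5. ]
railnear [[388.9, -39.3, 40.0], [391.6, -70.9, 40.0]] mid [390.3 -55.1  40. ]
saddle far lo/hi at 50 [[590.8, -39.2, 50.0], [573.9, -38.7, 50.0]] mid [582.3 -39.   50. ]
saddle near [[453.0, -48.9, 50.0], [436.5, -48.7, 50.0]] mid [444.7 -48.8  50. ]
side feet [[614.5, -5.3, 5.0], [407.2, -18.9, 5.0]] mid [510.9 -12.1   5. ]
side rail [[637.7, -47.6, 40.0], [632.8, -15.5, 40.0], [388.8, -66.8, 40.0], [387.5, -38.6, 40.0]] mid [511.7 -42.1  40. ]
side plate [[554.5, -86.2, 48.0], [471.5, -91.2, 48.0], [466.4, -1.9, 48.0], [547.8, 4.1, 48.0]] mid [510.1 -43.8  48. ]
side holes [[512.5, -66.7, 48.0], [508.2, -16.0, 48.0]] mid [510.4 -41.3  48. ]
```

Run:
```python
from h import *
import pickle
s,p=pickle.load(open("w2.pkl","rb"));T=wristT(s,p)
f=lambda u,v,z: onz(*ray(p,(130+u/2.4,v/2.4),T),z)
A=rot(s["orientation"])
for n,x in [("tip",f(455,20,226)),("capouter",f(453,140,238)),("band", f(452,355,226))]:print(n,(A.T@(x-s["ee_pos"])).round(1))
s,p=pickle.load(open("w1.pkl","rb"))
plan((513,-45,150),93.7,10)
```

```text
tip [  -0.8    1.8 -126. ]
capouter [ -12.8    1.4 -102.9]
band [ -0.9   1.5 -62.2]
t 5.5 pos [ 453.3 -164.7  223.5] jawyaw -85.21 w 39.5 F [ 0.1  0.7 -4.7]
10 rows: shift cm [ 0.735 -1.149 -0.685] turn deg [ 0.109 -0.003 -0.002] step 15.3 mm 0.11 deg
```

```bash
python3 -m crank '[[[0.7,-1.5,-0.84,0.13,0,0,3],[0.7,-1.5,-0.84,0.13,0,0,3],[0.7,-1.5,-0.84,0.13,0,0,3],[0.7,-1.5,-0.84,0.13,0,0,3],[0.7,-1.5,-0.84,0.13,0,0,3],[0.7,-1.5,-0.84,0.13,0,0,3],[0.7,-1.5,-0.84,0.13,0,0,3],[0.7,-1.05,-0.84,0.1,0,0,3],[0.7,0,0,0,0,0,3],[0,0,0,0,0,0,3]]]'
python3 -c "
from h import *
plan((512,-45,79),93.7,6)"
```

```text
time_s: 6.33
ee_pos: [510.3, -43.7, 157.8]
orientation: [-0.024, -0.705, -0.024, 0.708]
ft_force: [-0.8, 0.4, -5.1]
gripper_width: 39.0
t 6.33 pos [510.3 -43.7 157.8] jawyaw -86.13 w 39.0 F [-0.8  0.4 -5.1]
6 rows: shift cm [ 1.313  0.024 -0.031] turn deg [0.029 0.044 0.011] step 13.1 mm 0.05 deg
```

```bash
python3 -m crank '[[[1.3,0.02,-0.03,0,0,0,3],[1.3,0.02,-0.03,0,0,0,3],[1.3,0.02,-0.03,0,0,0,3],[1.3,0.02,-0.03,0,0,0,3],[1,0.02,-0.03,0,0,0,3],[0.8,0.02,-0.03,0,0,0,3],[0.5,0,0,0,0,0,3],[0.2,0,0,0,0,0,3],[0,0,0,0,0,0,3],[0,0,0,0,0,0,3]]]'
python3 -c "
from h import *
plan((512,-45,76.5),93.7,6)"
```

```text
time_s: 7.17
ee_pos: [513.7, -45.5, 84.0]
orientation: [0.024, 0.707, 0.023, -0.706]
ft_force: [0.2, 0.1, -4.7]
gripper_width: 39.4
t 7.17 pos [513.7 -45.5  84. ] jawyaw -86.19 w 39.4 F [ 0.2  0.1 -4.7]
6 rows: shift cm [ 0.126 -0.011  0.027] turn deg [ 0.018 -0.007 -0.003] step 1.3 mm 0.02 deg
```

```bash
python3 -m crank '[[[0.12,0,0.02,0,0,0,3],[0.12,0,0.02,0,0,0,3],[0.12,0,0.02,0,0,0,3],[0.12,0,0.02,0,0,0,3],[0.12,0,0.02,0,0,0,3],[0.1,0,0.02,0,0,0,3],[0,0,0,0,0,0,3],[0,0,0,0,0,0,3],[0,0,0,0,0,0,3],[0,0,0,0,0,0,3]]]'
```

```text
time_s: 8.0
ee_pos: [512.2, -45.3, 76.8]
orientation: [0.024, 0.707, 0.024, -0.707]
ft_force: [-2.1, 1.4, 0.2]
gripper_width: 39.8
```

```bash
python3 -m crank '[[[0.08,0,0,0,0,0,4.5],[0,0,0,0,0,0,6],[0,0,0,0,0,0,8],[0,0,0,0,0,0,8],[0,0,0,0,0,0,8],[-0.5,0,0,0,0,0,8],[-1.5,0,0,0,0,0,8],[-2.5,0,0,0,0,0,8],[-2.5,0,0,0,0,0,8],[-2.5,0,0,0,0,0,8]]]'
python3 - <<'E'
from h import *
p=ctrl.snapshot("side");q=ctrl.snapshot("scene")
a=cv2.resize(p["color"][170:260,245:405],(640,360),interpolation=cv2.INTER_CUBIC)
b=cv2.resize(p["color"][310:400,260:350],(240,240),interpolation=cv2.INTER_CUBIC)
c=cv2.resize(q["color"][150:195,370:430],(320,240),interpolation=cv2.INTER_CUBIC)
m=np.zeros((600,640,3),np.uint8);m[:360]=a;m[360:,:240]=b;m[360:,300:620]=c
cv2.imwrite("pics/m3.png",m)
plan((490,200,220),93.7,10)
E
```

```text
time_s: 8.83
ee_pos: [511.8, -45.4, 172.0]
orientation: [-0.023, -0.707, -0.024, 0.707]
ft_force: [0.1, -0.4, 0.1]
gripper_width: 79.5
t 8.93 pos [515.3 -46.2 176.2] jawyaw -86.19 w 79.9 F [ 0.7 -0.2 -0.3]
10 rows: shift cm [-0.442 -2.473  0.089] turn deg [ 0.011 -0.05  -0.016] step 25.1 mm 0.05 deg
```

View pics/m3.png

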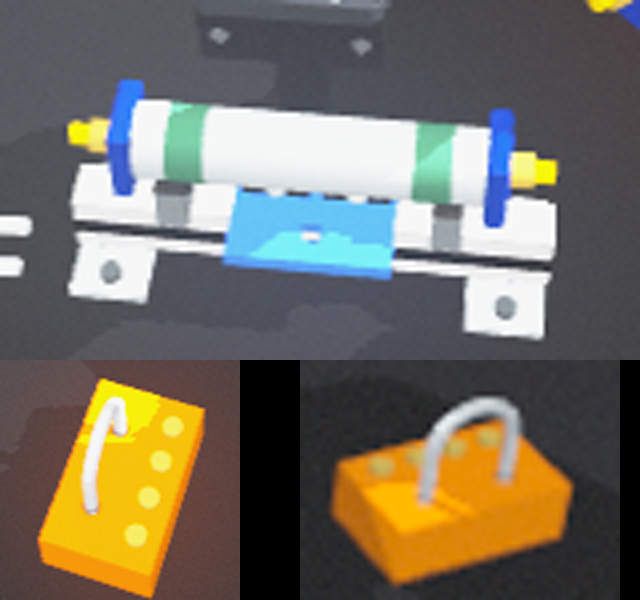

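Montage: cartridge lies in both saddles (tips at crop (70,132), (556,172)). U-bolt stands in the block, leg bases at lower-left crop (93,152) and (122,72) and right crop (427,140) and (505,120).

Run:
```python
from h import *
p=ctrl.snapshot("side");q=ctrl.snapshot("scene")
g=lambda u,v,z: onz(*ray(p,(245+u/4,170+v/4)),z)
a,b=g(70,132,78),g(556,172,78);print("cart",a.round(1),b.round(1),((a+b)/2).round(1),np.degrees(np.arctan2(*(a-b)[1::-1])).round(2))
h=lambda u,v,z: onz(*ray(p,(260+u/2.667,310+v/2.667)),z)
k=lambda u,v,z: onz(*ray(q,(370+u/5.333,150+v/5.333)),z)
for n,x in [("s leg",(h(93,150,36),h(122,71,36))),("sc leg",(k(127,138,36),k(205,120,36))),("s top",(h(105,20,36),h(205,48,36),h(160,212,36),h(45,180,36))),("sc top",(k(95,217,36),k(272,125,36),k(205,63,36),k(37,105,36)))]:
    d=x[0]-x[1];print(n,[y.round(1).tolist() for y in x],np.mean(x,0).round(1),np.linalg.norm(d).round(1),np.degrees(np.arctan2(d[1],d[0])).round(1))
```

```text
cart [636.8 -35.   78. ] [391.1 -50.8  78. ] [514.  -42.9  78. ] 3.67
s leg [[504.1, 265.4, 36.0], [497.1, 212.6, 36.0]] [500.6 239.   36. ] 53.3 82.4
sc leg [[504.2, 208.8, 36.0], [513.3, 257.5, 36.0]] [508.7 233.1  36. ] 49.5 -100.6
s top [[515.2, 179.9, 36.0], [447.7, 187.7, 36.0], [457.6, 294.2, 36.0], [528.3, 288.2, 36.0]] [487.2 237.5  36. ] 68.0 -6.7
sc top [[550.5, 150.1, 36.0], [536.1, 287.0, 36.0], [470.1, 294.0, 36.0], [453.6, 184.1, 36.0]] [502.6 228.8  36. ] 137.7 -84.0
```

```bash
python3 -c "
from h import *
plan((430,236,175),82.5,10)"
```

```text
t 9.03 pos [512.7 -45.6 171.8] jawyaw -86.19 w 80.0 F [ 0.9 -0.1 -0.3]
10 rows: shift cm [-0.034 -2.801  0.891] turn deg [ 1.131 -0.013 -0.003] step 29.4 mm 1.13 deg
```

```bash
python3 -m crank '[[[0,-2.8,0.89,1.13,0,0,8.7],[0,-2.8,0.89,1.13,0,0,8.7],[0,-2.8,0.89,1.13,0,0,8.7],[0,-2.8,0.89,1.13,0,0,8.7],[0,-2.8,0.89,1.13,0,0,8.7],[0,-2.8,0.89,1.13,0,0,8.7],[0,-2.8,0.89,1.13,0,0,8.7],[0,-2.8,0.89,1.13,0,0,8.7],[0,-2.8,0.89,1.13,0,0,8.7],[0,-2.8,0.89,1.13,0,0,8.7]]]'
python3 -m crank '[[[0,0,0,0,0,0,8.7],[0,0,0,0,0,0,8.7],[0,0,0,0,0,0,8.7],[0,0,0,0,0,0,8.7],[0,0,0,0,0,0,8.7],[0,0,0,0,0,0,8.7],[0,0,0,0,0,0,8.7],[0,0,0,0,0,0,8.7],[0,0,0,0,0,0,8.7],[0,0,0,0,0,0,8.7]]]'
python3 - <<'E'
from h import *
import pickle
s=ctrl.read_state();p=ctrl.snapshot("wrist");pickle.dump((s,p),open("w3.pkl","wb"))
c=p["color"][50:200,220:420];cv2.imwrite("pics/w3.png",cv2.resize(c,None,fx=4,fy=4,interpolation=cv2.INTER_CUBIC))
plan((503,236,120),82.5,10)
E
```

```text
time_s: 9.87
ee_pos: [427.8, 237.0, 169.1]
orientation: [0.046, -0.705, 0.047, 0.706]
ft_force: [0.8, -0.7, -0.0]
gripper_width: 86.8
time_s: 10.7
ee_pos: [429.6, 235.9, 170.8]
orientation: [-0.046, 0.706, -0.046, -0.706]
ft_force: [0.7, -0.5, 0.3]
gripper_width: 86.8
t 10.75 pos [429.5 235.9 170.8] jawyaw -97.5 w 87.1 F [-0.2 -0.4 -0.3]
10 rows: shift cm [ 0.508 -0.096 -0.729] turn deg [ 0.    -0.001  0.   ] step 8.9 mm 0.0 deg
```

View pics/w3.png

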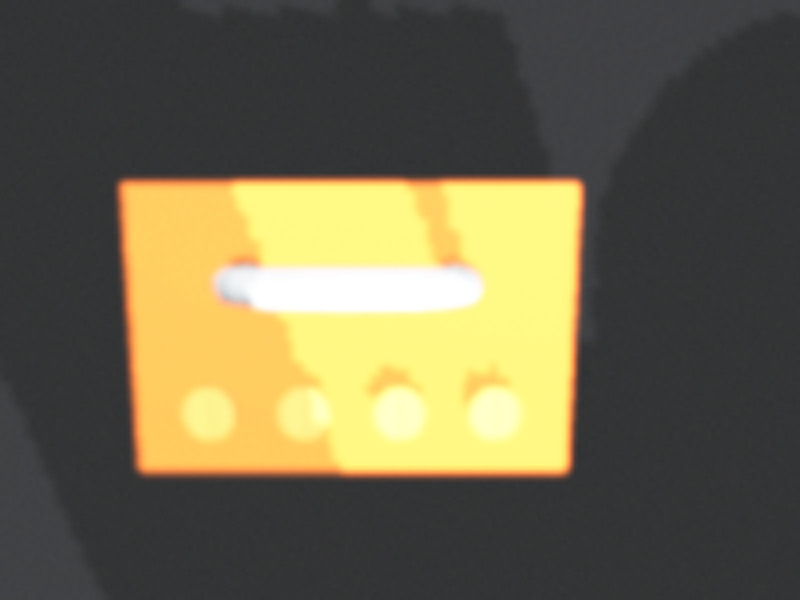

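Run:
```python
from h import *
import pickle
s,p=pickle.load(open("w3.pkl","rb"));T=wristT(s,p)
f=lambda u,v,z: onz(*ray(p,(220+u/4,50+v/4),T),z)
c=[f(120,180,36),f(583,180,36),f(570,473,36),f(138,473,36)]
print([x.round(1).tolist() for x in c]);m=np.mean(c,0)
x=((c[0]+c[1])-(c[2]+c[3]));x/=np.linalg.norm(x);y=c[0]+c[3]-c[1]-c[2]
print("block",m.round(1),"yawx",np.degrees(np.arctan2(x[1],x[0])).round(2),"yawy",np.degrees(np.arctan2(y[1],y[0])).round(2),"ubolt",(m+12*x).round(1))
print("ubolt direct",f(213,288,64).round(1),f(483,288,64).round(1),((f(213,288,64)+f(483,288,64))/2).round(1),"crown",f(348,290,92).round(1))
```

```text
[[533.4, 286.2, 36.0], [519.0, 175.9, 36.0], [448.2, 184.8, 36.0], [462.6, 295.7, 36.0]]
block [490.8 235.7  36. ] yawx -7.41 yawy 82.56 ubolt [502.7 234.1  36. ]
ubolt direct [506.  264.2  64. ] [498.3 204.6  64. ] [502.2 234.4  64. ] crown [502.5 233.5  92. ]
```

```bash
python3 -c "
from h import *
plan((502.5,234.1,130),82.55,5)"
```

```text
t 10.75 pos [429.5 235.9 170.8] jawyaw -97.5 w 87.1 F [-0.2 -0.4 -0.3]
5 rows: shift cm [ 0.816 -0.153 -1.452] turn deg [-0.009 -0.001  0.   ] step 16.7 mm 0.01 deg
```

```bash
python3 -m crank '[[[0.8,-0.15,-1.45,0,0,0,8.7],[0.8,-0.15,-1.45,0,0,0,8.7],[0.8,-0.15,-1.45,0,0,0,8.7],[0.8,-0.15,-1.45,0,0,0,8.7],[0.8,-0.15,-1.45,0,0,0,8.7],[0.8,0,0,0,0,0,8.7],[0.8,0,0,0,0,0,8.7],[0.5,0,0,0,0,0,8.7],[0,0,0,0,0,0,8.7],[0,0,0,0,0,0,8.7]]]'
python3 -c "
from h import *
plan((502.5,234.1,59),82.55,5)"
```

```text
time_s: 11.58
ee_pos: [501.4, 234.1, 109.4]
orientation: [0.046, -0.705, 0.046, 0.706]
ft_force: [-0.2, -0.2, -0.0]
gripper_width: 87.1
t 11.58 pos [501.4 234.1 109.4] jawyaw -97.47 w 87.1 F [-0.2 -0.2 -0. ]
5 rows: shift cm [ 1.008 -0.004 -0.023] turn deg [-0.003  0.012 -0.005] step 10.1 mm 0.01 deg
```

```bash
python3 -m crank '[[[1.0,0,-0.02,0,0,0,8.7],[1.0,0,-0.02,0,0,0,8.7],[1.0,0,-0.02,0,0,0,8.7],[1.0,0,-0.02,0,0,0,8.7],[1.0,0,-0.02,0,0,0,8.7],[0,0,0,0,0,0,8.7],[0,0,0,0,0,0,7],[0,0,0,0,0,0,6.2],[0,0,0,0,0,0,5],[0,0,0,0,0,0,5]]]' 45
python3 -m crank '[[[0,0,0,0,0,0,5],[0,0,0,0,0,0,5],[0,0,0,0,0,0,5],[-0.4,0,0,0,0,0,5],[-0.6,0,0,0,0,0,5],[-0.6,0,0,0,0,0,5],[-0.6,0,0,0,0,0,5],[-0.6,0,0,0,0,0,5],[-0.6,0,0,0,0,0,5],[0,0,0,0,0,0,5]]]'
python3 -c "
from h import *
plan((511,-44,150),93.7,12)"
```

```text
time_s: 12.42
ee_pos: [503.9, 234.1, 60.4]
orientation: [-0.046, 0.706, -0.046, -0.705]
ft_force: [-0.2, 0.1, -0.2]
gripper_width: 67.8
time_s: 13.25
ee_pos: [504.4, 234.2, 95.6]
orientation: [-0.047, 0.707, -0.046, -0.705]
ft_force: [0.4, -0.2, -0.5]
gripper_width: 58.0
t 13.25 pos [504.4 234.2  95.6] jawyaw -97.49 w 58.0 F [ 0.4 -0.2 -0.5]
12 rows: shift cm [-0.454  2.318 -0.152] turn deg [-0.932 -0.013  0.004] step 23.7 mm 0.93 deg
```

```bash
python3 -m crank '[[[-1.6,0,0,0,0,0,5],[-1.6,0,0,0,0,0,5],[-1.6,0.5,0,0,0,0,5],[-1.6,1.5,-0.1,-0.6,0,0,5],[-1.2,2.35,-0.15,-0.94,0,0,5],[0,2.35,-0.15,-0.94,0,0,5],[0,2.35,-0.15,-0.94,0,0,5],[0,2.35,-0.15,-0.94,0,0,5],[0,2.35,-0.15,-0.94,0,0,5],[0,2.35,-0.15,-0.94,0,0,5]]]'
python3 -c "
from h import *
plan((511,-45.4,160),93.7,7)"
```

```text
time_s: 14.08
ee_pos: [499.2, 71.6, 169.8]
orientation: [-0.007, 0.707, -0.007, -0.707]
ft_force: [0.5, 0.9, -1.4]
gripper_width: 58.4
t 14.08 pos [499.2  71.6 169.8] jawyaw -91.19 w 58.4 F [ 0.5  0.9 -1.4]
7 rows: shift cm [ 0.139  1.675 -0.142] turn deg [-0.699 -0.001 -0.   ] step 16.9 mm 0.7 deg
```

```bash
python3 -m crank '[[[0,1.65,-0.14,-0.7,0,0,5],[0,1.65,-0.14,-0.7,0,0,5],[0,1.65,-0.14,-0.7,0,0,5],[0,1.65,-0.14,-0.7,0,0,5],[0,1.65,-0.14,-0.7,0,0,5],[0,1.65,-0.14,-0.7,0,0,5],[0,1.65,-0.14,0,0,0,5],[0,0,0,0,0,0,5],[0,0,0,0,0,0,5],[0,0,0,0,0,0,5]]]'
python3 - <<'E'
from h import *
import pickle
p=ctrl.snapshot("side");q=ctrl.snapshot("scene")
a=cv2.resize(p["color"][110:260,225:405],(720,600),interpolation=cv2.INTER_CUBIC)
cv2.imwrite("pics/s4.png",a)
plan((511,-45.4,160),93.7,7)
E
```

```text
time_s: 14.92
ee_pos: [510.8, -42.2, 169.6]
orientation: [-0.018, -0.707, -0.018, 0.707]
ft_force: [0.5, 0.5, -1.1]
gripper_width: 57.9
t 15.02 pos [510.8 -41.8 169.6] jawyaw -87.01 w 58.1 F [-0.7  1.4 -0.9]
7 rows: shift cm [0.137 0.051 0.   ] turn deg [-0.101  0.002  0.003] step 1.5 mm 0.1 deg
```

View pics/s4.png

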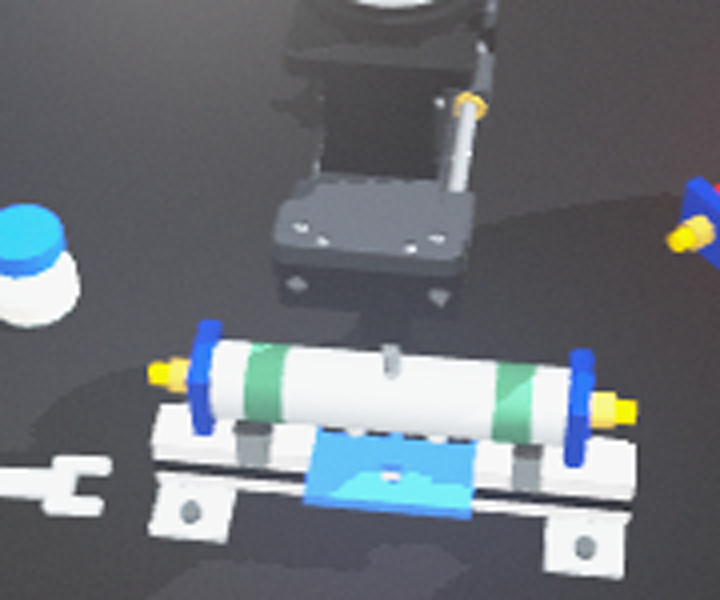

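U-bolt's near leg hangs upright at crop (391,375), directly above the near hole (391,475). Cartridge seated.

```bash
python3 -m crank '[[[0,0.18,0,-0.35,0,0,5],[0,0.18,0,-0.35,0,0,5],[0,0,0,0,0,0,5],[0,0,0,0,0,0,5],[0,0,0,0,0,0,5],[0,0,0,0,0,0,5],[0,0,0,0,0,0,5],[0,0,0,0,0,0,5],[0,0,0,0,0,0,5],[0,0,0,0,0,0,5]]]'
python3 -c "
from h import *
plan((511,-45.4,108),93.7,8)"
```

```text
time_s: 15.85
ee_pos: [511.2, -46.2, 169.7]
orientation: [-0.022, -0.707, -0.023, 0.707]
ft_force: [-0.4, -0.0, -0.8]
gripper_width: 58.3
t 15.85 pos [511.2 -46.2 169.7] jawyaw -86.35 w 58.3 F [-0.4 -0.  -0.8]
8 rows: shift cm [ 0.772 -0.01   0.002] turn deg [-0.007  0.     0.   ] step 7.7 mm 0.01 deg
```

```bash
python3 -m crank '[[[0.7,-0.01,0,0,0,0,5],[0.7,-0.01,0,0,0,0,5],[0.7,-0.01,0,0,0,0,5],[0.7,-0.01,0,0,0,0,5],[0.7,-0.01,0,0,0,0,5],[0.7,-0.01,0,0,0,0,5],[0.7,0,0,0,0,0,5],[0.7,0,0,0,0,0,5],[0.3,0,0,0,0,0,5],[0,0,0,0,0,0,5]]]'
python3 -c "
from h import *
plan((511,-45.4,100),93.7,8)"
```

```text
time_s: 16.68
ee_pos: [510.4, -45.4, 109.6]
orientation: [-0.022, -0.706, -0.023, 0.707]
ft_force: [-0.3, -1.0, -1.3]
gripper_width: 57.9
t 16.68 pos [510.4 -45.4 109.6] jawyaw -86.35 w 57.9 F [-0.3 -1.  -1.3]
8 rows: shift cm [ 0.12  -0.    -0.007] turn deg [-0.006  0.013  0.004] step 1.2 mm 0.02 deg
```

```bash
python3 -m crank '[[[0.12,0,0,0,0,0,5],[0.12,0,0,0,0,0,5],[0.12,0,0,0,0,0,5],[0.12,0,0,0,0,0,5],[0.12,0,0,0,0,0,5],[0.12,0,0,0,0,0,5],[0.12,0,0,0,0,0,5],[0.12,0,0,0,0,0,5],[0.1,0,0,0,0,0,5],[0,0,0,0,0,0,5]]]'
python3 -m crank '[[[0.05,0,0,0,0,0,5],[0.05,0,0,0,0,0,5],[0.05,0,0,0,0,0,5],[0.05,0,0,0,0,0,5],[0.05,0,0,0,0,0,5],[0.05,0,0,0,0,0,5],[0,0,0,0,0,0,5],[0,0,0,0,0,0,5],[0,0,0,0,0,0,5],[0,0,0,0,0,0,5]]]'
```

```text
time_s: 17.52
ee_pos: [511.0, -45.6, 99.9]
orientation: [-0.022, -0.707, -0.023, 0.707]
ft_force: [0.3, 0.1, -0.5]
gripper_width: 58.1
time_s: 18.35
ee_pos: [511.2, -45.6, 97.2]
orientation: [0.023, 0.707, 0.023, -0.707]
ft_force: [-0.5, 0.2, -0.9]
gripper_width: 57.8
```

```bash
python3 -m crank '[[[0.05,0,0,0,0,0,5],[0.05,0,0,0,0,0,5],[0.05,0,0,0,0,0,5],[0.05,0,0,0,0,0,5],[0.05,0,0,0,0,0,5],[0,0,0,0,0,0,5],[0,0,0,0,0,0,5],[0,0,0,0,0,0,5],[0,0,0,0,0,0,5],[0,0,0,0,0,0,5]]]'
```

```text
time_s: 19.18
ee_pos: [511.2, -45.6, 94.7]
orientation: [0.023, 0.707, 0.023, -0.707]
ft_force: [-0.5, 0.0, -1.7]
gripper_width: 57.8
```

```bash
python3 -m crank '[[[0.05,0,0,0,0,0,5],[0.05,0,0,0,0,0,5],[0.05,0,0,0,0,0,5],[0.05,0,0,0,0,0,5],[0.05,0,0,0,0,0,5],[0,0,0,0,0,0,5],[0,0,0,0,0,0,5],[0,0,0,0,0,0,5],[0,0,0,0,0,0,5],[0,0,0,0,0,0,5]]]'
```

```text
time_s: 20.02
ee_pos: [511.2, -45.6, 92.2]
orientation: [0.022, 0.707, 0.023, -0.707]
ft_force: [-0.1, 0.3, -1.0]
gripper_width: 58.0
```

```bash
python3 -m crank '[[[0.05,0,0,0,0,0,5],[0.05,0,0,0,0,0,5],[0.05,0,0,0,0,0,5],[0.05,0,0,0,0,0,5],[0.05,0,0,0,0,0,5],[0.05,0,0,0,0,0,5],[0.05,0,0,0,0,0,5],[0,0,0,0,0,0,5],[0,0,0,0,0,0,5],[0,0,0,0,0,0,5]]]'
```

```text
time_s: 20.85
ee_pos: [511.2, -45.6, 88.6]
orientation: [-0.023, -0.707, -0.023, 0.707]
ft_force: [0.5, -0.1, -1.1]
gripper_width: 58.0
```

```bash
python3 -m crank '[[[0.05,0,0,0,0,0,5],[0.05,0,0,0,0,0,5],[0.05,0,0,0,0,0,5],[0.05,0,0,0,0,0,5],[0.05,0,0,0,0,0,5],[0.05,0,0,0,0,0,5],[0.05,0,0,0,0,0,5],[0.05,0,0,0,0,0,5],[0,0,0,0,0,0,5],[0,0,0,0,0,0,5]]]'
```

```text
time_s: 21.68
ee_pos: [511.8, -45.7, 85.2]
orientation: [0.023, 0.707, 0.022, -0.706]
ft_force: [1.0, 0.5, 4.0]
gripper_width: 58.0
```

```bash
python3 -m crank '[[[0.05,0,0,0,0,0,5],[0.05,0,0,0,0,0,5],[0.05,0,0,0,0,0,5],[0.05,0,0,0,0,0,5],[0.05,0,0,0,0,0,5],[0.05,0,0,0,0,0,5],[0,0,0,0,0,0,5],[0,0,0,0,0,0,5],[0,0,0,0,0,0,5],[0,0,0,0,0,0,5]]]'
```

```text
time_s: 22.52
ee_pos: [512.0, -45.9, 82.4]
orientation: [0.023, 0.707, 0.022, -0.706]
ft_force: [0.5, -0.4, 5.3]
gripper_width: 58.2
```

```bash
python3 -m crank '[[[0.06,0,0,0,0,0,5],[0.06,0,0,0,0,0,5],[0.06,0,0,0,0,0,5],[0.06,0,0,0,0,0,5],[0.06,0,0,0,0,0,5],[0.06,0,0,0,0,0,5],[0.06,0,0,0,0,0,5],[0,0,0,0,0,0,5],[0,0,0,0,0,0,5],[0,0,0,0,0,0,5]]]'
python3 -m crank '[[[0.05,0,0,0,0,0,5],[0.05,0,0,0,0,0,5],[0.05,0,0,0,0,0,5],[0.05,0,0,0,0,0,5],[0,0,0,0,0,0,5],[0,0,0,0,0,0,5],[0,0,0,0,0,0,5],[0,0,0,0,0,0,5],[0,0,0,0,0,0,5],[0,0,0,0,0,0,5]]]'
```

```text
time_s: 23.35
ee_pos: [511.8, -45.9, 78.0]
orientation: [0.023, 0.707, 0.022, -0.706]
ft_force: [-0.5, 0.2, 5.3]
gripper_width: 57.8
time_s: 24.18
ee_pos: [511.7, -45.8, 75.8]
orientation: [0.023, 0.707, 0.022, -0.706]
ft_force: [1.3, -0.9, 5.2]
gripper_width: 58.4
```

Nominal home is TCP z≈72.4; going on in small steps, watching the force.

```bash
python3 -m crank '[[[0.04,0,0,0,0,0,5],[0.04,0,0,0,0,0,5],[0.04,0,0,0,0,0,5],[0.04,0,0,0,0,0,5],[0.04,0,0,0,0,0,5],[0,0,0,0,0,0,5],[0,0,0,0,0,0,5],[0,0,0,0,0,0,5],[0,0,0,0,0,0,5],[0,0,0,0,0,0,5]]]'
```

```text
time_s: 25.02
ee_pos: [511.5, -45.8, 73.7]
orientation: [0.023, 0.707, 0.022, -0.707]
ft_force: [1.4, -0.8, 4.0]
gripper_width: 58.1
```

```bash
python3 -m crank '[[[0.03,0,0,0,0,0,5],[0.03,0,0,0,0,0,5],[0.03,0,0,0,0,0,5],[0,0,0,0,0,0,5],[0,0,0,0,0,0,5],[0,0,0,0,0,0,5],[0,0,0,0,0,0,5],[0,0,0,0,0,0,5],[0,0,0,0,0,0,5],[0,0,0,0,0,0,5]]]'
```

```text
time_s: 25.85
ee_pos: [511.4, -45.7, 72.7]
orientation: [0.023, 0.707, 0.022, -0.707]
ft_force: [1.9, -1.4, 4.8]
gripper_width: 58.0
```

```bash
python3 -m crank '[[[0.03,0,0,0,0,0,5],[0.03,0,0,0,0,0,5],[0,0,0,0,0,0,5],[0,0,0,0,0,0,5],[0,0,0,0,0,0,5],[0,0,0,0,0,0,5],[0,0,0,0,0,0,5],[0,0,0,0,0,0,5],[0,0,0,0,0,0,5],[0,0,0,0,0,0,5]]]'
python3 -m crank '[[[0.02,0,0,0,0,0,5],[0.02,0,0,0,0,0,5],[0.02,0,0,0,0,0,5],[0,0,0,0,0,0,5],[0,0,0,0,0,0,5],[0,0,0,0,0,0,5],[0,0,0,0,0,0,5],[0,0,0,0,0,0,5],[0,0,0,0,0,0,5],[0,0,0,0,0,0,5]]]'
```

```text
time_s: 26.68
ee_pos: [511.5, -45.7, 72.5]
orientation: [0.023, 0.707, 0.022, -0.707]
ft_force: [0.7, 0.2, 8.6]
gripper_width: 58.2
time_s: 27.52
ee_pos: [511.6, -45.7, 72.4]
orientation: [0.023, 0.707, 0.022, -0.706]
ft_force: [-2.0, 0.1, 11.3]
gripper_width: 58.1
```

Motion stopped at the predicted height and the force is rising: the crown is touching. A little more, then release.

```bash
python3 -m crank '[[[0.03,0,0,0,0,0,5],[0.03,0,0,0,0,0,5],[0.03,0,0,0,0,0,5],[0,0,0,0,0,0,5],[0,0,0,0,0,0,5],[0,0,0,0,0,0,5],[0,0,0,0,0,0,5],[0,0,0,0,0,0,5],[0,0,0,0,0,0,5],[0,0,0,0,0,0,5]]]'
python3 -m crank '[[[0,0,0,0,0,0,6.2],[0,0,0,0,0,0,7],[0,0,0,0,0,0,7.8],[0,0,0,0,0,0,7.8],[0,0,0,0,0,0,7.8],[0,0,0,0,0,0,7.8],[0,0,0,0,0,0,7.8],[-0.3,0,0,0,0,0,7.8],[-0.6,0,0,0,0,0,7.8],[-1.0,0,0,0,0,0,7.8]]]'
```

```text
time_s: 28.35
ee_pos: [511.8, -45.7, 72.3]
orientation: [0.023, 0.707, 0.022, -0.706]
ft_force: [-3.8, 0.9, 17.8]
gripper_width: 57.8
time_s: 29.18
ee_pos: [510.4, -45.4, 89.2]
orientation: [-0.022, -0.706, -0.023, 0.707]
ft_force: [1.0, -0.4, 0.0]
gripper_width: 78.2
```

```bash
python3 -m crank '[[[-1.2,0,0,0,0,0,7.8],[-1.5,0,0,0,0,0,7.8],[-1.5,0,0,0,0,0,7.8],[-1.5,0,0,0,0,0,7.8],[-1.5,0,0,0,0,0,7.8],[-1.5,0,0,0,0,0,7.8],[-1.5,0,0,0,0,0,7.8],[-1.0,0,1.2,0,0,0,7.8],[-1.0,0,2,0,0,0,7.8],[-0.5,0,2,0,0,0,7.8]]]'
python3 -m crank '[[[0,0,1,0,0,0,7.8],[0,0,1,0,0,0,7.8],[0,0,0,0,0,0,7.8],[0,0,0,0,0,0,7.8],[0,0,0,0,0,0,7.8],[0,0,0,0,0,0,7.8],[0,0,0,0,0,0,7.8],[0,0,0,0,0,0,7.8],[0,0,0,0,0,0,7.8],[0,0,0,0,0,0,7.8]]]'
python3 - <<'E'
from h import *
import pickle
p=ctrl.snapshot("side");q=ctrl.snapshot("scene");s=ctrl.read_state();w=ctrl.snapshot("wrist")
pickle.dump((s,w,p,q),open("end.pkl","wb"))
m=np.zeros((600,800,3),np.uint8)
z=lambda a,r,c,sz:cv2.resize(a[r[0]:r[1],c[0]:c[1]],sz,interpolation=cv2.INTER_CUBIC)
m[:300,:400]=z(p["color"],(165,265),(255,388),(400,300))
m[:300,400:]=z(q["color"],(165,255),(270,390),(400,300))
m[300:,:480]=z(w["color"],(20,240),(140,492),(480,300))
cv2.imwrite("pics/end.png",m)
X=rot(s["orientation"])
E
```

```text
time_s: 30.02
ee_pos: [459.8, -49.1, 219.4]
orientation: [0.023, 0.708, 0.022, -0.705]
ft_force: [-0.2, 0.4, 0.7]
gripper_width: 78.0
time_s: 30.85
ee_pos: [439.4, -50.1, 216.3]
orientation: [-0.022, -0.707, -0.023, 0.707]
ft_force: [1.0, -0.9, 0.2]
gripper_width: 77.8
```

View pics/end.png

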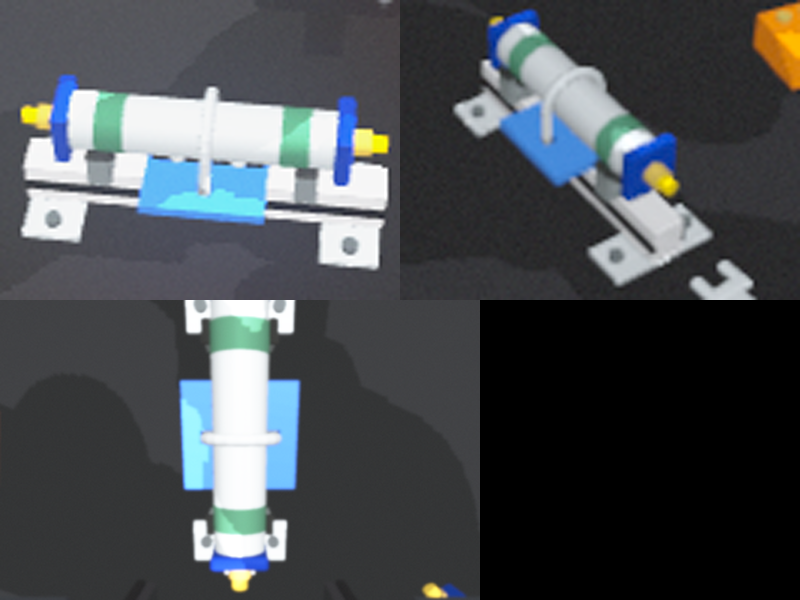

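Final pictures: the U-bolt straddles the cartridge with its crown on it (side crop (210,92), leg into hole (205,190)). It is upright in the wrist view (241,438), and the cartridge is in both saddles. The gripper is clear.

```bash
python3 -c "
from plant import ctrl
print(ctrl.finish_job())"
```

```text
the job is handed in; nothing more can be done
None
```

The cartridge is mounted and the job is handed in at about 31 s on the robot's clock; `finish_job` gave no verdict.

- **Cartridge:** I took the larger white, green-banded one and laid it in both V saddles. Its middle measured about (514, −43) mm, against a bracket centre of about (513, −45) mm, with axis and bracket yaw both about 3.7°.
- **U-bolt:** The legs went into the holes found in the images on the first straight descent, so no sliding search was needed. The spring nuts resisted with about 5 N. The downward motion stopped at TCP z ≈ 72.4 mm, the predicted home height, and I pressed to about 18 N before letting go.
- **Last checks:** The last side, scene and wrist views show the crown on the cartridge, the bolt upright and the gripper clear. I judged uprightness and the crown gap by eye, not by measuring them.
- **Bystanders:** The arm never came close to the bottle, jar or wrench. I did not measure their positions again at the end.
- **Readings that disagreed:** The gripper read about 58 mm on the 60 mm wide U-bolt. The cameras' estimates of bracket positions differed by 2 to 6 mm, so I used the gripper's position when it set the cartridge down as the centreline.

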